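# Take a bottle's temperature with the infrared thermometer

### The job

Pick up the yellow handheld infrared thermometer and, holding it level, point its red window from about 8 cm away at the middle of the nearer brown bottle with a black screw cap (not the one at the back of the bench); keep it steady there for two seconds to take the reading. Then set it down again, right side up, in the middle of its grey mat without dropping it. Leave the bottles and the tube standing where they are.

Things in the scene. Friction and masses are not known exactly. Their poses are not given: they have to be found in the camera images.
- thermometer: Yellow handheld infrared thermometer, loose, 100-210 g, lying on the mat: 152 mm long, 38 wide, 36 high, display and button on top, round black nose in front. Origin: centre of the underside; x points out of the nose, z up. Flat-sided body to grip across its width: x -77 to +37 mm. The nose ends at x = +73 in the red window, centre 18 mm above the underside, which sees straight along +x.
- stain_mid (a point): Centre, at half height (42 mm above the bench), of the bottle to be measured: brown with a black screw cap, round, 48 mm across, 88 mm high, standing loose in the front row; z points up its axis. It may be measured from any side. A like bottle at the back of the bench and a small amber one with a rubber teat are not meant.
- mat: Light grey mat with a white frame line, fixed on the bench, 190 mm (x) by 84 mm (y), 4 mm thick. Origin: centre of its underside on the bench; z up.
- buffer_bottle: White bottle with a blue cap, a bystander, standing loose in the front row, 56 mm across, 105 mm high. Origin: centre of its underside.
- red_tube: White tube with a red cap, a bystander, standing loose in the front row, 34 mm across, 113 mm high. Origin: centre of its underside. It, the brown and the white bottle form the front row, in changing order, 10 to 18 cm apart.
Things that resemble listed ones, but are neither listed nor needed, are in the scene too. Of the things like the part that bears stain_mid, leave any that is purple; of the rest the larger one is meant.

How it is judged:
By the outcome, as a careful person would: the job done as asked, in the order asked, and still so for the second after the job is handed in, with the robot touching nothing.
It also fails if it takes over 56 s, if anything falls off the work surface, if the arm or the gripper's body presses on something with over 40 N, if the wrist force passes 120 N, or if a joint passes its speed limit or range.

### The arm

A 7-joint arm with a two-finger parallel gripper is mounted at the origin on a cart in front of the work surface, level with it; the furniture and walls round the work are solid. World frame = base frame: x ahead of the robot, y to its left, z up, the work surface at z = 0. Lengths are in m, angles in rad, forces in N, time in s.
With the tool pointing down it reaches from about 0.4 to 0.85 m from the base axis. Payload 10.4 kg.
Tool frame: the origin (TCP) lies midway between the tips of the shut fingers; the grasp point (between the pads) lies 19 mm behind it; z points along the fingers, y is the line along which they close (so a half turn about z gives the same grasp; the last joint's range is limited). The gripper opens to 85 mm and grips with 20 to 120 N. Pads are 22 mm wide; open, the fingers measure 114 mm over their backs; the gripper's body (76 mm by 85 mm) begins 54 mm behind the grasp point. The pads swing forward as they close: fully open they stand 13 mm farther back than shut.
Start: joints at [1.225, 0.332, -0.065, 1.46, 0.022, 1.35, -0.088], TCP at [0.198, -0.593, 0.231] pointing down, gripper open.
Joint ranges: [-2.6, 2.6], [-0.5, 2.12], [-1.47, 1.34], [0.16, 2.42], [-1.27, 4.41], [0.06, 2.06], [-2.6, 2.6]. Speed limits (rad/s): [2.22, 2.22, 2.79, 2.79, 3.14, 3.14, 3.14].

### API

Orientations are given as a unit quaternion [x, y, z, w].
In Python, from workcell import get_obs, camera, camera_params, hand_in gives the robot as it stands.
- The arm moves only by the tool carry_out, never from a script. Its argument "commands" is a list that holds one entry, the list of rows, each a list of 6 numbers: the shift along the tool's x, y, z in units of 40 mm (1.0 is 40 mm), then the turn, a rotation vector about the tool's x, y, z in units of 6 degrees (1.0 is 6 degrees). In form: [[[x, y, z, ax, ay, az], ...]]. A call has 1 to 20 rows; each row shifts and turns the commanded pose from where the row before left it, along the tool's axes as they then stand; what a row does not reach is not made up. A row lasts 1/12 s, in which the tool goes at most 41.7 mm and 7.16 degrees, less where a joint would pass 70% of its speed; a pose out of reach is approached as far as the arm can. A call is refused whole if a number of a shift passes 1 or a number of a turn 1, either way. A call with a gripper value outside its range is refused whole. "hand" is the closure, from -1 (fully open) to 1 (shut), set as the call begins (left out, the last holds). The fingers move at their own pace and stop on an object; "force" is the grip in N (left out, the last holds). Time passes only in rows, so rows that do not move let the fingers close. It gives the time, the measured TCP pose, the force, the opening and the grip force at its end, in the units of the state.
- get_obs(): the state, without advancing time (a new reading comes with each control period).
- camera(name): name is "scene" or "top"; returns the picture (400x640x3 uint8, red, green, blue); there is no depth.
- camera_params(name): a dict with "mtx" (3x3 intrinsics, pixels), "R" (3x3) and "t" (3): a world point X has camera coordinates R X + t. Camera axes: x right, y down, z forward; pixel columns grow to the right and rows downward; lengths in m; the calibration is good to about 2 mm. A picture is of the moment at which its call begins. camera_params takes no time and is no camera call.
- hand_in(): hands the job in; it is judged then, once.
The state is a dict: "clock": time; "joint_pos": joint angles; "joint_velocities": joint speeds; "tau": joint torques, N m; "position": TCP position; "ee_rot": TCP orientation; "ft_force": force on the tool from outside, world axes, zero at the start; "torque": the same for the moment, N m; "grip_width": opening from 0.0 (shut) to 1.0 (fully open); "grasp_force": force on a finger pad.
Only numpy, scipy, OpenCV 4.12 (cv2) and the standard library are available. Lean on these libraries where they do the work, as an engineer would, in place of code of your own. Each camera call takes 0.05 s, during which the arm holds its last target. There are 200 camera calls.

## Working session

There is one attempt and no reset: what is moved stays moved. The work goes in short steps, Python scripts to look and compute and a tool call to move; the robot and the scene stay as the last step left them, time stands still between calls to the robot, and variables do not carry over. Pictures are saved under pics/ and viewed, at most 10 in all, crops included, and the job is handed in when it is done.

Besides the shell and the picture viewer there is one more tool, called after "Call:" by a JSON object that holds its "fn" and its "kwargs". carry_out: Moves the arm, as the interface text tells. Its arguments: {"type":"object","properties":{"commands":{"type":"array"},"hand":{"type":"number"},"force":{"type":"number"}},"required":["commands"]}

```bash
mkdir -p pics; python3 - <<'E'
from workcell import *
import cv2
for n in("scene","top"):
    cv2.imwrite(f"pics/{n}0.png",camera(n)[:,:,::-1]); p=camera_params(n); print(n,p["mtx"].tolist(),p["R"].round(4).tolist(),p["t"].round(4).tolist())
o=get_obs();print({k:o[k] for k in("clock","position","ee_rot","grip_width","ft_force")})
E
```

```text
scene [[518.1662264357426, 0.0, 322.3207548541916], [0.0, 518.1662264357426, 207.6663323575624], [0.0, 0.0, 1.0]] [[-0.6519, -0.7582, -0.0121], [-0.4947, 0.4373, -0.751], [0.5747, -0.4837, -0.6601]] [0.3773, 0.3662, 1.3772]
top [[459.881677376623, 0.0, 317.3355436583545], [0.0, 459.881677376623, 203.7142094604842], [0.0, 0.0, 1.0]] [[-0.0065, -0.9995, 0.0315], [-0.9912, 0.0023, -0.1321], [0.1319, -0.0321, -0.9907]] [-0.0616, 0.596, 1.239]
{'clock': 0.1, 'position': array([ 0.19816369, -0.59238861,  0.23056811]), 'ee_rot': array([ 9.86997565e-01,  1.60733804e-01, -1.32102045e-04, -6.58154208e-04]), 'grip_width': 1.0022200163290094, 'ft_force': array([-0.2531268 , -0.04957568,  0.37016404])}
```

View pics/scene0.png

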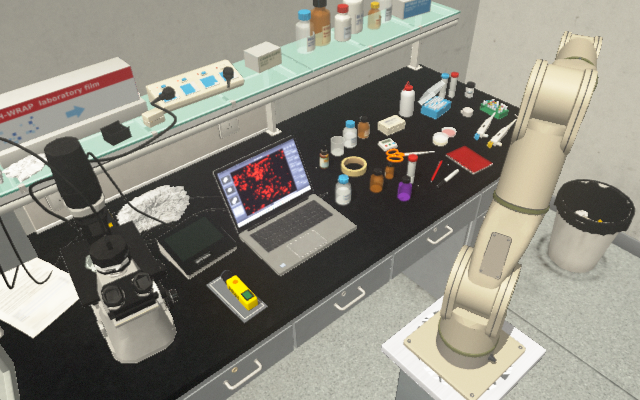

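View pics/top0.png

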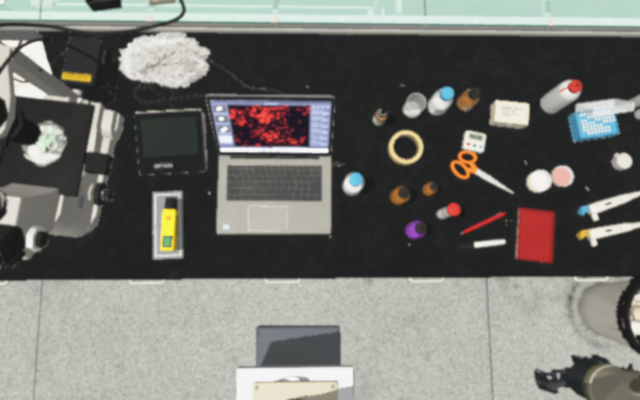

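Top view: candidates are a brown bottle at (401,194), a smaller brown one at (430,188), a purple one at (415,230), a brown one at the back at (468,98), and a teat bottle at (380,117). The brown one at (401,194) fits: front row, larger, not purple. I'll confirm it in an enlarged crop.

```bash
python3 - <<'E'
import cv2,numpy as np
s=cv2.imread("pics/scene0.png");t=cv2.imread("pics/top0.png")
r=lambda i,x,y,w,h:cv2.resize(i[y:y+h,x:x+w],(w*5,h*5),interpolation=cv2.INTER_CUBIC)
a=r(s,310,145,120,66);b=r(t,335,160,140,85)
c=r(t,145,180,45,85);d=r(s,200,262,75,66)
W=800;top=np.zeros((600,800,3),np.uint8)
# scene bottles at (0,0) origin 310,145; thermo scene hidden
cv2.imwrite("pics/bot.png",np.vstack([cv2.copyMakeBorder(a,0,0,0,100,0),b[:265]])[:600])
b2=b[:,:500]
cv2.imwrite("pics/bt_top.png",np.hstack([b2,c]))
E
```

```text
(no output)
```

View pics/bot.png

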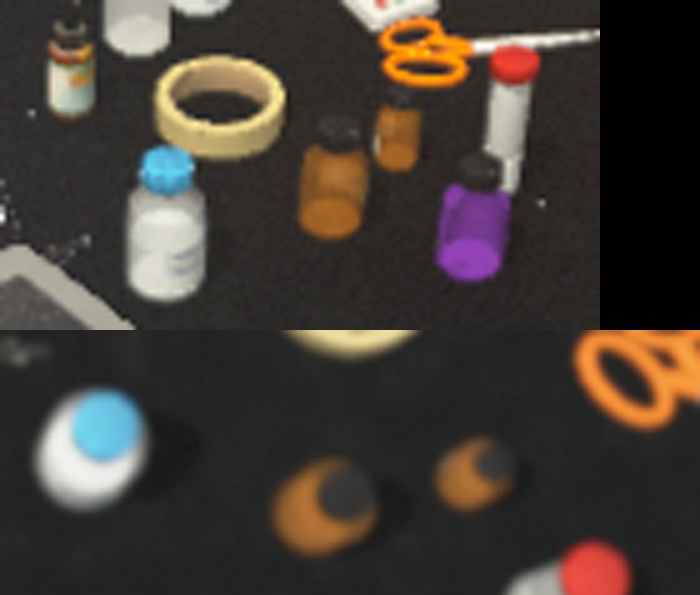

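View pics/bt_top.png

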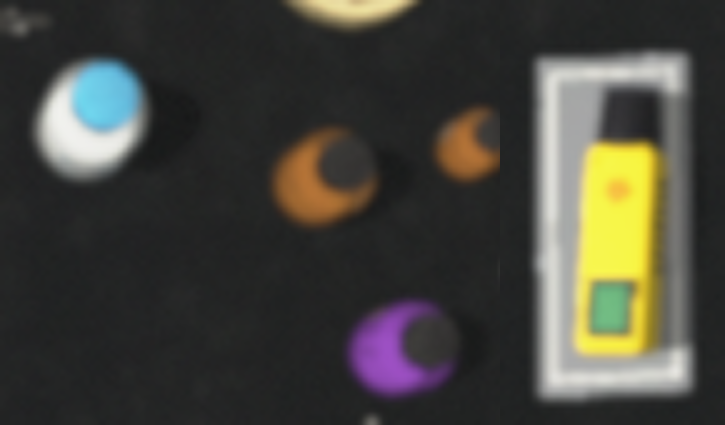

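The crop confirms it. Top (403.5,192) is brown with a black cap and clearly larger than the brown one at (433,186); the purple one at (421,228) is excluded. The thermometer lies on the mat with its nose towards the top of the image (+x). Next I'll compute positions.

```bash
cat > h.py <<'E'
import numpy as np
from workcell import *
def ray(n,px,z):
    p=camera_params(n);R,t=np.array(p["R"]),np.array(p["t"]);c=-R.T@t
    d=R.T@np.linalg.inv(p["mtx"])@[px[0],px[1],1]
    return (c+d*(z-c[2])/d[2]).round(4)
def proj(n,X):
    p=camera_params(n);q=np.array(p["mtx"])@(np.array(p["R"])@X+p["t"]);return (q[:2]/q[2]).round(1)
E
python3 - <<'E'
from h import *
b=lambda u,v:(335+u/5-.4,160+v/5-.4)
m=lambda u,v:(145+(u-500)/5-.4,180+v/5-.4)
for n,u,v,z in(("brown",346,162,.088),("white",106,95,.105),("red",596,245,.113),("purple",430,342,.088),("small",494,132,.06)):
    X=ray("top",b(u,v),z);print(n,X)
    if n!="small":print(" scene cap",proj("scene",X))
print("brown scene",ray("scene",(310+338/5-.4,145+130/5-.4),.088))
M=[ray("top",m(*q),.004) for q in((536,58),(690,53),(692,390),(537,397))];print("mat",M,np.mean(M,0),)
for n,u,v,z in(("nose L",608,88,.036),("nose R",656,92,.036),("bodyfrontL",588,145,.04),("bodyfrontR",655,145,.04),("rearL",577,353,.04),("rearR",641,353,.04)):print(n,ray("top",m(u,v),z))
print("scr",ray("top",(268,200),.02), "laptop rightside",[ray("top",p,.02) for p in((217,234),(331,234),(331,155))],"lid top",[ray("top",p,.2) for p in((206,95),(333,95))])
print("cam",[(-np.array(camera_params(n)["R"]).T@camera_params(n)["t"]) for n in("top","scene")])
print("shelf edge",ray("top",(320,20),.4), "bench front",ray("top",(320,278),0))
E
```

```text
brown [ 0.6208 -0.2967  0.088 ]
 scene cap [378.3 168.7]
white [ 0.6545 -0.1652  0.105 ]
 scene cap [344.2 175.7]
red [ 0.5722 -0.4228  0.113 ]
 scene cap [413.6 155. ]
purple [ 0.5231 -0.339   0.088 ]
 scene cap [407.2 176.6]
small [ 0.642  -0.3863  0.06  ]
brown scene [ 0.6156 -0.2861  0.088 ]
mat [array([0.6375, 0.4048, 0.004 ]), array([0.6403, 0.3181, 0.004 ]), array([0.4496, 0.311 , 0.004 ]), array([0.4463, 0.3965, 0.004 ])] [0.543425 0.3576   0.004   ]
nose L [0.6155 0.3541 0.036 ]
nose R [0.6132 0.3277 0.036 ]
bodyfrontL [0.5832 0.3627 0.04  ]
bodyfrontR [0.5831 0.3262 0.04  ]
rearL [0.4693 0.3643 0.04  ]
rearR [0.4691 0.3299 0.04  ]
scr [0.6093 0.0743 0.02  ] laptop rightside [array([0.514 , 0.2151, 0.02  ]), array([ 0.5126, -0.1027,  0.02  ]), array([ 0.7394, -0.105 ,  0.02  ])] lid top [array([0.8484, 0.2167, 0.2   ]), array([ 0.8501, -0.1002,  0.2   ])]
cam [array([ 0.42691281, -0.02313922,  1.30818773]), array([-0.36433339,  0.79202553,  1.18870953])]
shelf edge [ 0.9381 -0.0607  0.4   ] bench front [ 0.3904 -0.0716  0.    ]
```

Call:
{"fn": "carry_out", "kwargs": {"commands": [[[0.76, -0.3, 0, 0, 0, 0], [0.76, -0.3, 0, 0, 0, 0], [0.76, -0.3, 0, 0, 0, 0], [0.76, -0.3, 0, 0, 0, 0], [0.76, -0.3, 0, 0, 0, 0], [0.76, -0.3, 0, 0, 0, 0], [0.76, -0.3, 0, 0, 0, 0], [0.76, -0.3, 0, 0, 0, 0], [0.76, -0.3, 0, 0, 0, 0], [0.76, -0.3, 0, 0, 0, 0], [0.76, -0.3, 0, 0, 0, 0], [0.76, -0.3, 0, 0, 0, 0], [0, 0, 0, 0, 0, 0.7], [0, 0, 0, 0, 0, 0.7], [0, 0, 0, 0, 0, 0.7], [0, 0, 0, 0, 0, 0.7], [0, 0, 0, 0, 0, 0.7], [0, 0, 0, 0, 0, 0]]], "hand": -1}}

```text
clock: 1.6
position: [0.4984, -0.3403, 0.2309]
ee_rot: [1.0, -0.024, -0.0, -0.0]
ft_force: [-1.0, -0.3, -0.5]
grip_width: 0.999
grasp_force: 0.0
```

Call:
{"fn": "carry_out", "kwargs": {"commands": [[[0.01, -0.9, 0, 0, 0, 0], [0.01, -0.9, 0, 0, 0, 0], [0.01, -0.9, 0, 0, 0, 0], [0.01, -0.9, 0, 0, 0, 0], [0.01, -0.9, 0, 0, 0, 0], [0.01, -0.9, 0, 0, 0, 0], [0.01, -0.9, 0, 0, 0, 0], [0.01, -0.9, 0, 0, 0, 0], [0.01, -0.9, 0, 0, 0, 0], [0.01, -0.9, 0, 0, 0, 0], [0, -0.9, 0, 0, 0, 0], [0, -0.9, 0, 0, 0, 0], [0, -0.9, 0, 0, 0, 0], [0, -0.9, 0, 0, 0, 0], [0, -0.9, 0, 0, 0, 0], [0, -0.9, 0, 0, 0, 0], [0, -0.9, 0, 0, 0, 0], [0, -0.9, 0, 0, 0, 0], [0, -0.9, 0, 0, 0, 0], [0, 0, 0, 0, 0, 0]]]}}

```text
clock: 3.27
position: [0.5293, 0.3504, 0.2304]
ee_rot: [1.0, -0.016, -0.001, -0.002]
ft_force: [-0.8, 1.3, 0.4]
grip_width: 1.001
grasp_force: 0.0
```

Call:
{"fn": "carry_out", "kwargs": {"commands": [[[0.04, 0.03, 0.6, 0, 0, 0], [0.04, 0.03, 0.6, 0, 0, 0], [0.04, 0.03, 0.6, 0, 0, 0], [0.04, 0.03, 0.6, 0, 0, 0], [0, 0, 0.6, 0, 0, 0.05], [0, 0, 0.6, 0, 0, 0.05], [0, 0, 0.2, 0, 0, 0], [0, 0, 0, 0, 0, 0], [0, 0, 0, 0, 0, 0]]]}}

```text
clock: 4.02
position: [0.5388, 0.3379, 0.0799]
ee_rot: [1.0, -0.026, 0.0, -0.0]
ft_force: [-0.0, 0.4, 0.7]
grip_width: 0.997
grasp_force: 0.0
```

```bash
python3 - <<'E'
from workcell import *
import cv2,numpy as np
s=camera("scene")[:,:,::-1];t=camera("top")[:,:,::-1]
r=lambda i,x,y,w,h,k:cv2.resize(i[y:y+h,x:x+w],(w*k,h*k),interpolation=cv2.INTER_CUBIC)
cv2.imwrite("pics/pre.png",np.hstack([r(s,190,220,95,110,4),r(t,135,160,85,110,4)]))
E
```

```text
(no output)
```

View pics/pre.png

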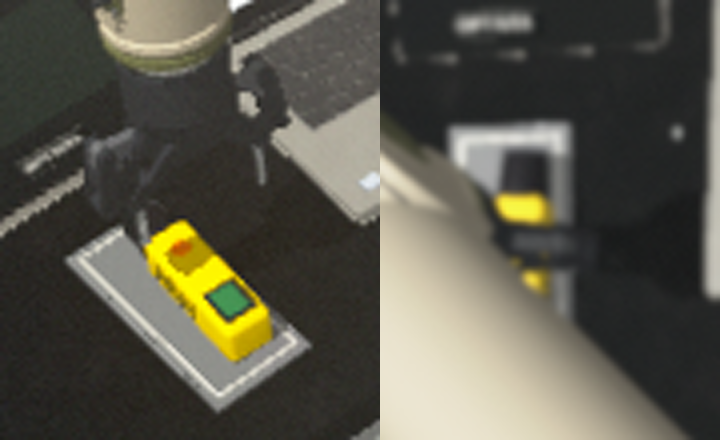

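The fingers straddle the yellow body in both views, and the mat and thermometer have not moved. I'll shift slightly and go down.

Call:
{"fn": "carry_out", "kwargs": {"commands": [[[-0.05, -0.15, 0, 0, 0, 0], [0, 0, 0.3, 0, 0, 0], [0, 0, 0.3, 0, 0, 0], [0, 0, 0.3, 0, 0, 0], [0, 0, 0.3, 0, 0, 0], [0, 0, 0.3, 0, 0, 0], [0, 0, 0.2, 0, 0, 0], [0, 0, 0, 0, 0, 0], [0, 0, 0, 0, 0, 0]]]}}

```text
clock: 4.87
position: [0.5367, 0.3437, 0.0107]
ee_rot: [1.0, -0.027, -0.0, 0.0]
ft_force: [0.1, 0.7, 0.4]
grip_width: 1.001
grasp_force: 0.0
```

Call:
{"fn": "carry_out", "kwargs": {"commands": [[[0, 0, 0, 0, 0, 0], [0, 0, 0, 0, 0, 0], [0, 0, 0, 0, 0, 0], [0, 0, 0, 0, 0, 0], [0, 0, 0, 0, 0, 0], [0, 0, 0, 0, 0, 0], [0, 0, 0, 0, 0, 0], [0, 0, 0, 0, 0, 0], [0, 0, 0, 0, 0, 0], [0, 0, 0, 0, 0, 0], [0, 0, 0, 0, 0, 0], [0, 0, 0, 0, 0, 0]]], "hand": 1, "force": 45}}

```text
clock: 5.87
position: [0.5375, 0.3444, 0.0123]
ee_rot: [1.0, -0.027, 0.001, -0.001]
ft_force: [-0.1, -0.4, 6.2]
grip_width: 0.438
grasp_force: 46.8
```

Call:
{"fn": "carry_out", "kwargs": {"commands": [[[0, 0, -0.1, 0, 0, 0], [0, 0, -0.3, 0, 0, 0], [0, 0, -0.5, 0, 0, 0], [0, 0, -0.7, 0, 0, 0], [0, 0, -0.8, 0, 0, 0], [0, 0, -0.7, 0, 0, 0], [0, 0, -0.4, 0, 0, 0], [0, 0, -0.2, 0, 0, 0], [0, 0, 0, 0, 0, 0], [0, 0, 0, 0, 0, 0]]]}}

```text
clock: 6.7
position: [0.5367, 0.3433, 0.1587]
ee_rot: [1.0, -0.027, -0.0, 0.0]
ft_force: [-0.9, -1.1, -2.2]
grip_width: 0.439
grasp_force: 45.9
```

```bash
python3 - <<'E'
from workcell import *
import cv2,numpy as np
s=camera("scene")[:,:,::-1]
cv2.imwrite("pics/lift.png",cv2.resize(s[170:310,180:320],(700,560)[:2] if 0 else (600,600),interpolation=cv2.INTER_CUBIC))
E
```

```text
(no output)
```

View pics/lift.png

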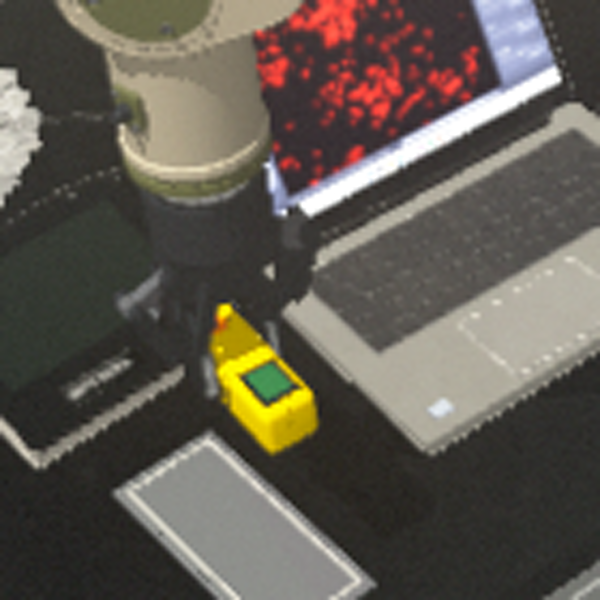

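```bash
python3 - <<'E'
from h import *
y=-np.radians(3.1);ex=np.array([np.cos(y),np.sin(y),0]);ey=np.array([-ex[1],ex[0],0]);ez=np.array([0,0,1])
o=np.array([.5367,.3433,.1504])+.009*ex
k=600/140
for n,a in(("rear top L",(-.077,.019,.036)),("rear top R",(-.077,-.019,.036)),("rear bot L",(-.077,.019,0)),("rear bot R",(-.077,-.019,0)),("front top L",(.037,.019,.036)),("front top R",(.037,-.019,.036))):
    X=o+a[0]*ex+a[1]*ey+a[2]*ez; print(n,((proj("scene",X)-[180,170]+.5)*k).round())
M=[ray("scene",(180+u/k-.5,170+v/k-.5),.004) for u,v in((113,492),(210,432),(375,585))];print(M)
E
```

```text
rear top L [268. 417.]
rear top R [321. 389.]
rear bot L [275. 456.]
rear bot R [327. 428.]
front top L [176. 312.]
front top R [228. 286.]
[array([0.6347, 0.4088, 0.004 ]), array([0.6372, 0.3276, 0.004 ]), array([0.4494, 0.3194, 0.004 ])]
```

Call:
{"fn": "carry_out", "kwargs": {"commands": [[[-0.05, 0.3, 0, 0, 0, 0], [-0.05, 0.6, 0, 0, 0, 0], [-0.05, 0.8, 0, 0, 0, 0], [-0.05, 0.85, 0, 0, 0, 0], [-0.05, 0.85, 0, 0, 0, 0], [-0.05, 0.85, 0, 0, 0, 0], [-0.05, 0.85, 0, 0, 0, 0], [-0.05, 0.85, 0, 0, 0, 0], [-0.05, 0.85, 0, 0, 0, 0], [-0.05, 0.85, 0, 0, 0, 0], [-0.05, 0.85, 0, 0, 0, 0], [-0.05, 0.85, 0, 0, 0, 0], [-0.05, 0.85, 0, 0, 0, 0], [-0.05, 0.85, 0, 0, 0, 0], [-0.05, 0.85, 0, 0, 0, 0], [-0.05, 0.85, 0, 0, 0, 0], [-0.05, 0.6, 0, 0, 0, 0], [-0.05, 0.4, 0, 0, 0, 0], [0, 0.15, 0, 0, 0, 0], [0, 0, 0, 0, 0, 0]]]}}

```text
clock: 8.42
position: [0.4696, -0.2109, 0.1583]
ee_rot: [1.0, -0.029, -0.001, -0.0]
ft_force: [0.3, 0.4, -2.1]
grip_width: 0.436
grasp_force: 45.9
```

Call:
{"fn": "carry_out", "kwargs": {"commands": [[[0, 0, 0, 0, 0, 0.3], [0, 0, 0, 0, 0, 0.6], [0, 0, 0, 0, 0, 0.7], [0, 0, 0, 0, 0, 0.7], [0, 0, 0, 0, 0, 0.7], [0, 0, 0, 0, 0, 0.7], [0, 0, 0, 0, 0, 0.5], [0, 0, 0, 0, 0, 0.3], [0, 0, 0, 0, 0, 0], [0, 0, 0, 0, 0, 0]]]}}

```text
clock: 9.25
position: [0.471, -0.2081, 0.159]
ee_rot: [0.966, -0.258, -0.0, -0.0]
ft_force: [-0.7, -0.3, -2.7]
grip_width: 0.435
grasp_force: 46.0
```

Call:
{"fn": "carry_out", "kwargs": {"commands": [[[0, 0, 0.2, 0, 0, 0], [0, 0, 0.4, 0, 0, 0], [0, 0, 0.5, 0, 0, 0], [0, 0, 0.5, 0, 0, 0], [0, 0, 0.5, 0, 0, 0], [0, 0, 0.4, 0, 0, 0], [0, 0, 0.3, 0, 0, 0], [0, 0, 0.2, 0, 0, 0], [0, 0, 0.1, 0, 0, 0], [0, 0, 0.07, 0, 0, 0], [0, 0, 0, 0, 0, 0], [0, 0, 0, 0, 0, 0]]]}}

```text
clock: 10.25
position: [0.4714, -0.2097, 0.0331]
ee_rot: [0.966, -0.26, 0.001, 0.0]
ft_force: [0.1, -0.6, -1.4]
grip_width: 0.435
grasp_force: 46.0
```

```bash
python3 - <<'E'
from h import *
import cv2
s=camera("scene")[:,:,::-1];t=camera("top")[:,:,::-1]
r=lambda i,x,y,w,h,k:cv2.resize(i[y:y+h,x:x+w],(w*k,h*k),interpolation=cv2.INTER_CUBIC)
cv2.imwrite("pics/aim.png",np.hstack([r(s,320,150,80,110,5),r(t,345,165,70,110,5)]))
y=-np.radians(30);ex=np.array([np.cos(y),np.sin(y),0]);ey=np.array([-ex[1],ex[0],0]);ez=np.array([0,0,1])
p=get_obs()["position"];o=p+.009*ex-[0,0,.0083];print(p)
for n,a in(("rear top L",(-.077,.019,.036)),("rear top R",(-.077,-.019,.036)),("rear bot L",(-.077,.019,0)),("front top L",(.037,.019,.036)),("front bot L",(.037,.019,0)),("front top R",(.037,-.019,.036)),("window",(.073,0,.018)),("nose top",(.073,0,.030))):
    X=o+a[0]*ex+a[1]*ey+a[2]*ez; print(n,((proj("scene",X)-[320,150]+.5)*5).round(),((proj("top",X)-[345,165]+.5)*5).round()+[400,0])
for z in(0,.088):
  X=np.array([.62,-.294,z]);print("bottle",z,((proj("scene",X)-[320,150]+.5)*5).round(),((proj("top",X)-[345,165]+.5)*5).round()+[400,0])
E
```

```text
[ 0.47141976 -0.20970325  0.03324223]
rear top L [362. 357.] [443. 510.]
rear top R [419. 348.] [505. 545.]
rear bot L [358. 398.] [437. 510.]
front top L [313. 243.] [545. 327.]
front bot L [310. 284.] [535. 332.]
front top R [368. 237.] [606. 362.]
window [324. 227.] [601. 290.]
nose top [326. 213.] [604. 288.]
bottle 0 [285. 195.] [658. 163.]
bottle 0.088 [292.  98.] [692. 139.]
```

View pics/aim.png

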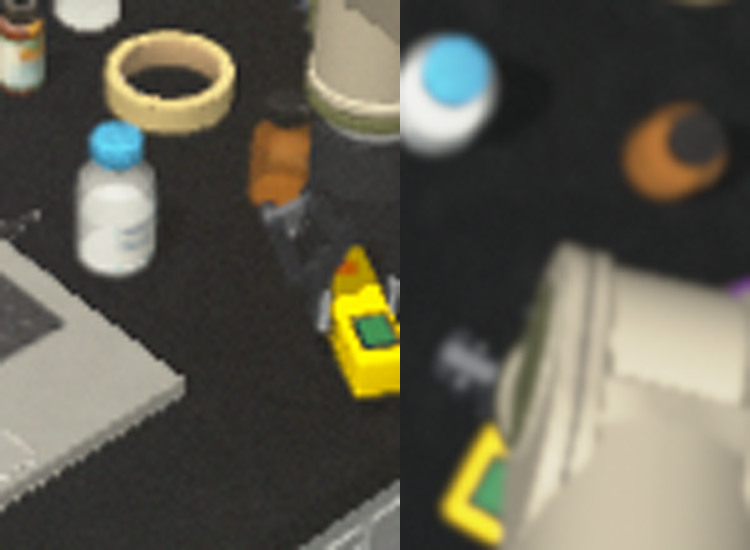

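The rear corners match the level model to within about 1 px. The bottle still stands at about (0.62,-0.295), the aim line passes within a few mm of its axis, and window height is about 43 mm. I'll hold here.

Call:
{"fn": "carry_out", "kwargs": {"commands": [[[0, 0, 0, 0, 0, 0], [0, 0, 0, 0, 0, 0], [0, 0, 0, 0, 0, 0], [0, 0, 0, 0, 0, 0], [0, 0, 0, 0, 0, 0], [0, 0, 0, 0, 0, 0], [0, 0, 0, 0, 0, 0], [0, 0, 0, 0, 0, 0], [0, 0, 0, 0, 0, 0], [0, 0, 0, 0, 0, 0], [0, 0, 0, 0, 0, 0], [0, 0, 0, 0, 0, 0], [0, 0, 0, 0, 0, 0], [0, 0, 0, 0, 0, 0], [0, 0, 0, 0, 0, 0], [0, 0, 0, 0, 0, 0], [0, 0, 0, 0, 0, 0], [0, 0, 0, 0, 0, 0], [0, 0, 0, 0, 0, 0], [0, 0, 0, 0, 0, 0]]]}}

```text
clock: 12.02
position: [0.4709, -0.2095, 0.0325]
ee_rot: [0.966, -0.26, 0.0, 0.0]
ft_force: [0.1, 0.8, -1.4]
grip_width: 0.436
grasp_force: 46.0
```

Call:
{"fn": "carry_out", "kwargs": {"commands": [[[0, 0, 0, 0, 0, 0], [0, 0, 0, 0, 0, 0], [0, 0, 0, 0, 0, 0], [0, 0, 0, 0, 0, 0], [0, 0, 0, 0, 0, 0], [0, 0, 0, 0, 0, 0], [0, 0, 0, 0, 0, 0], [0, 0, 0, 0, 0, 0], [0, 0, 0, 0, 0, 0], [0, 0, 0, 0, 0, 0], [0, 0, 0, 0, 0, 0], [0, 0, 0, 0, 0, 0], [0, 0, 0, 0, 0, 0], [0, 0, 0, 0, 0, 0], [0, 0, 0, 0, 0, 0]]]}}

```text
clock: 13.27
position: [0.4709, -0.2095, 0.0325]
ee_rot: [0.966, -0.26, 0.0, 0.0]
ft_force: [0.3, -0.7, -2.0]
grip_width: 0.437
grasp_force: 46.0
```

Call:
{"fn": "carry_out", "kwargs": {"commands": [[[0, 0, -0.2, 0, 0, 0], [0, 0, -0.4, 0, 0, 0], [0, 0, -0.6, 0, 0, 0], [0, 0, -0.7, 0, 0, 0], [0, 0, -0.6, 0, 0, 0], [0, 0, -0.4, 0, 0, 0], [0, 0, -0.2, 0, 0, 0], [0, 0, 0, 0, 0, -0.3], [0, 0, 0, 0, 0, -0.6], [0, 0, 0, 0, 0, -0.8], [0, 0, 0, 0, 0, -0.8], [0, 0, 0, 0, 0, -0.8], [0, 0, 0, 0, 0, -0.8], [0, 0, 0, 0, 0, -0.7], [0, 0, 0, 0, 0, -0.5], [0, 0, 0, 0, 0, -0.1], [0, 0, 0, 0, 0, 0], [0, 0, 0, 0, 0, 0]]]}}

```text
clock: 14.77
position: [0.4707, -0.2094, 0.1563]
ee_rot: [1.0, 0.019, -0.0, -0.0]
ft_force: [1.3, -0.7, -2.4]
grip_width: 0.437
grasp_force: 45.8
```

Call:
{"fn": "carry_out", "kwargs": {"commands": [[[0.11, -0.3, 0, 0, 0, 0], [0.11, -0.6, 0, 0, 0, 0], [0.11, -0.8, 0, 0, 0, 0], [0.11, -0.85, 0, 0, 0, 0], [0.11, -0.85, 0, 0, 0, 0], [0.11, -0.85, 0, 0, 0, 0], [0.11, -0.85, 0, 0, 0, 0], [0.11, -0.85, 0, 0, 0, 0], [0.11, -0.85, 0, 0, 0, 0], [0.11, -0.85, 0, 0, 0, 0], [0.11, -0.85, 0, 0, 0, 0], [0.11, -0.85, 0, 0, 0, 0], [0.11, -0.85, 0, 0, 0, 0], [0.11, -0.85, 0, 0, 0, 0], [0.11, -0.85, 0, 0, 0, 0], [0.11, -0.85, 0, 0, 0, 0], [0.11, -0.7, 0, 0, 0, 0], [0.11, -0.5, 0, 0, 0, 0], [0.11, -0.15, 0, 0, 0, 0], [0, 0, 0, 0, 0, 0]]]}}

```text
clock: 16.43
position: [0.5316, 0.3591, 0.1559]
ee_rot: [1.0, 0.021, -0.0, -0.0]
ft_force: [0.0, 0.1, -1.3]
grip_width: 0.437
grasp_force: 45.9
```

Call:
{"fn": "carry_out", "kwargs": {"commands": [[[0, 0, 0.2, 0, 0, 0], [0, 0, 0.5, 0, 0, 0], [0, 0, 0.6, 0, 0, 0], [0, 0, 0.6, 0, 0, 0], [0, 0, 0.5, 0, 0, 0], [0, 0, 0.3, 0, 0, 0], [0, 0, 0.2, 0, 0, 0], [0, 0, 0.1, 0, 0, 0], [0, 0, 0, 0, 0, 0], [0, 0, 0, 0, 0, 0]]]}}

```text
clock: 17.27
position: [0.5324, 0.3576, 0.0374]
ee_rot: [1.0, 0.02, 0.001, -0.0]
ft_force: [0.1, 0.9, -1.5]
grip_width: 0.431
grasp_force: 45.9
```

Call:
{"fn": "carry_out", "kwargs": {"commands": [[[0.04, -0.02, 0.15, 0, 0, 0], [0, 0, 0.15, 0, 0, 0], [0, 0, 0.1, 0, 0, 0], [0, 0, 0.08, 0, 0, 0], [0, 0, 0.06, 0, 0, 0], [0, 0, 0.04, 0, 0, 0], [0, 0, 0, 0, 0, 0], [0, 0, 0, 0, 0, 0], [0, 0, 0, 0, 0, 0]]]}}

```text
clock: 18.02
position: [0.5335, 0.3584, 0.0135]
ee_rot: [1.0, 0.02, 0.0, -0.0]
ft_force: [0.6, 0.2, -1.0]
grip_width: 0.439
grasp_force: 45.9
```

Call:
{"fn": "carry_out", "kwargs": {"commands": [[[0, 0, 0.03, 0, 0, 0], [0, 0, 0.02, 0, 0, 0], [0, 0, 0, 0, 0, 0], [0, 0, 0, 0, 0, 0]]]}}

```text
clock: 18.35
position: [0.5337, 0.3584, 0.0123]
ee_rot: [1.0, 0.02, 0.0, -0.0]
ft_force: [-2.1, -3.0, 6.8]
grip_width: 0.44
grasp_force: 46.8
```

Contact with the mat (+8 N). I'll open partway first, then fully, then lift.

Call:
{"fn": "carry_out", "kwargs": {"commands": [[[0, 0, 0, 0, 0, 0], [0, 0, 0, 0, 0, 0], [0, 0, 0, 0, 0, 0], [0, 0, 0, 0, 0, 0], [0, 0, 0, 0, 0, 0], [0, 0, 0, 0, 0, 0], [0, 0, 0, 0, 0, 0], [0, 0, 0, 0, 0, 0], [0, 0, 0, 0, 0, 0], [0, 0, 0, 0, 0, 0]]], "hand": -0.6}}

```text
clock: 19.18
position: [0.5334, 0.3582, 0.0113]
ee_rot: [1.0, 0.02, 0.0, 0.0]
ft_force: [0.7, 0.0, 0.4]
grip_width: 0.801
grasp_force: 0.0
```

Call:
{"fn": "carry_out", "kwargs": {"commands": [[[0, 0, -0.2, 0, 0, 0], [0, 0, -0.4, 0, 0, 0], [0, 0, -0.6, 0, 0, 0], [0, 0, -0.7, 0, 0, 0], [0, 0, -0.7, 0, 0, 0], [0, 0, -0.7, 0, 0, 0], [0, 0, -0.7, 0, 0, 0], [0, 0, -0.5, 0, 0, 0], [0, 0, -0.2, 0, 0, 0], [0, 0.8, 0, 0, 0, 0], [0, 0.8, 0, 0, 0, 0], [0, 0.8, 0, 0, 0, 0], [0, 0.8, 0, 0, 0, 0], [0, 0.8, 0, 0, 0, 0], [0, 0.8, 0, 0, 0, 0], [0, 0.8, 0, 0, 0, 0], [0, 0.8, 0, 0, 0, 0], [0, 0.4, 0, 0, 0, 0], [0, 0, 0, 0, 0, 0], [0, 0, 0, 0, 0, 0]]]}}

```text
clock: 20.85
position: [0.5441, 0.0855, 0.199]
ee_rot: [1.0, 0.019, -0.0, 0.0]
ft_force: [-0.4, -0.3, 0.6]
grip_width: 0.798
grasp_force: 0.0
```

```bash
python3 - <<'E'
from workcell import *
import cv2,numpy as np
s=camera("scene")[:,:,::-1];t=camera("top")[:,:,::-1]
r=lambda i,x,y,w,h,k:cv2.resize(i[y:y+h,x:x+w],(w*k,h*k),interpolation=cv2.INTER_CUBIC)
pad=r(t,140,175,60,92,6);b=r(s,310,145,120,92,3)
b=cv2.copyMakeBorder(b,0,pad.shape[0]-b.shape[0],0,0,0)
cv2.imwrite("pics/end.png",np.hstack([pad,b]))
E
```

```text
(no output)
```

View pics/end.png

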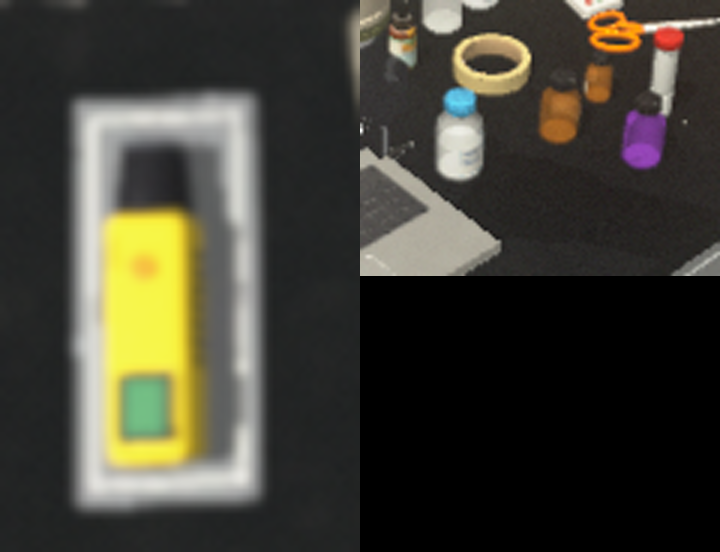

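The thermometer sits upright, centred within about 3 mm and aligned on the mat (crop body at x 104–190, mat at 78–258, with the height parallax allowed for). All the bottles and the tube stand unchanged, so I'm handing in.

```bash
python3 -c "
from workcell import *
print(hand_in())"
```

```text
the job is handed in; nothing more can be done
None
```

I took the reading on the front-row brown bottle and handed the job in at about 21 s: the window was held level about 9 cm from the bottle's centre (6.6 cm from its surface) for over 2.5 s, then the thermometer was set down upright within about 3 mm of the mat's centre, with the bottles and tube unmoved.

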